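# Reset the spray-air valve at the glazing bench and hold it

### The job

On the plywood air panel, take the large valve wheel by its upright black handle and crank it clockwise (seen from above) until the valve is fully closed against its stop, then back it off anticlockwise exactly two full turns from the stop. The valve springs part of the way back if it is let go, so finish while still holding the handle between the fingers with the wheel at rest at two turns. Leave the small wheel valve and the pottery and tools around it where they are.

Things in the scene. Friction and masses are not known exactly. Their poses are not given: they have to be found in the camera images.
- wheel (a joint): Opening angle of the large valve wheel in rad: 0 = fully closed against a hard stop, growing anticlockwise seen from above; one turn is 6.283, two turns 12.566, the far stop 18.85. It starts somewhere between 2 and 6. The wheel axis is vertical. Turning takes up to about 7 N at the handle at a moderate speed; a spring pulls it towards closed, ever harder as it opens: released below about 7 rad it stays, released at two turns it runs back to about 7.5 rad.
- wheel_center (a point): Point on the vertical axis of the large steel handwheel, level with the top of its rim (118 mm above the table). Rim: 50 mm centre-line radius of 12 mm round bar, four spokes, 26 mm hub; nothing on the wheel but the handle stands higher than this point.
- handle: Upright black plastic handle standing on the rim of the large wheel, 50 mm from its axis: 21 mm diameter, 54 mm tall, from 120 to 174 mm above the table. Origin at the centre of its foot, z up. It revolves freely on its own vertical pin, so a gripper may keep its own direction while it carries the handle round the circle; its own yaw means nothing.
- handle_grip (a point): Point on the handle's axis at the height to grip it, 152 mm above the table (32 mm above its foot, 22 mm below its top).
- panel: Plywood board 130 x 420 x 15 mm fixed to the bench, origin under its centre, straight below the large wheel's axis; its y axis runs along the board and the steel pipe. The small valve stands at y = -150 mm (90 mm high) and a round gauge at y = +140 mm (94 mm high).
- bleed_rim (a point): Point on the rim of the small steel wheel valve (52 mm across, no handle, top about 88 mm above the table, light to turn) at the -y end of the panel. To be left alone.
- eraser: White eraser block 22 x 45 x 14 mm lying on the panel board, origin at the centre of its underside. Leave alone.
- tape: Roll of paper tape lying flat, 90 mm across, 24 mm high, origin at the centre of its underside. Leave alone.
- jar: White closed jar 64 mm across, 85 mm high, origin at the centre of its underside. Leave alone.
- brush: Wooden brush about 170 mm long lying on the table between the robot and the panel, origin under its middle. Leave alone.
- bowl: White ceramic bowl 130 mm across, 55 mm high, at the left of the table, origin at the centre of its underside. Leave alone.
- vase: Large unglazed vase 200 mm across, 310 mm high, at the right of the table, origin at the centre of its underside. Leave alone.

How it is judged:
By the outcome, as a careful person would: the job done as asked, in the order asked, and still so for the second after the job is handed in, while the arm keeps its last pose, push and grip.
It also fails if it takes over 64 s, if anything falls off the work surface, if the arm or the gripper's body presses on something with over 40 N, if the wrist force passes 120 N, or if a joint passes its speed limit or range.

### The arm

A 6-joint arm with a two-finger parallel gripper is mounted at the origin on the work surface. World frame = base frame: x ahead of the robot, y to its left, z up, the work surface at z = 0. Lengths are in m, angles in rad, forces in N, time in s.
With the tool pointing down it reaches from about 0.375 to 0.975 m from the base axis. Payload 3.8 kg.
Tool frame: the origin (TCP) lies midway between the tips of the shut fingers; the grasp point (between the pads) lies 19 mm behind it (arm.hold_point_z is the distance from the TCP to the grasp point, in m); z points along the fingers, y is the line along which they close (so a half turn about z gives the same grasp; the last joint's range is limited). The gripper opens to 88 mm and grips with 3 to 60 N. Pads are 18 mm wide; open, the fingers measure 123 mm over their backs; the gripper's body (75 mm by 187 mm) begins 45 mm behind the grasp point.
Start: joints at [1.202, 0.264, 1.604, -0, 1.274, -0.037], TCP at [0.22, 0.638, 0.239] pointing down, gripper open.
Joint ranges: [-2.63, 2.63], [-0.94, 2.18], [0.31, 2.57], [-1.31, 4.45], [0, 2.66], [-2.55, 2.55]. Speed limits (rad/s): [2.57, 2.57, 3.14, 3.14, 3.14, 3.14].

### API

Orientations are given as [roll, pitch, yaw] about the fixed x, y, z axes, in that order (R = Rz(yaw) Ry(pitch) Rx(roll)).
In Python, from workcell import arm gives the robot as it stands.
- The arm moves only by the tool play_rows, never from a script. Its argument "deltas" is text: rows parted by semicolons, each of 7 numbers parted by spaces: the shift along the tool's x, y, z in m, then the turn, a rotation vector about the tool's x, y, z in degrees, then the closure, from 0 (fully open) to 1 (shut). In form: tx ty tz rx ry rz fingers; .... A call has 1 to 5 rows; each row is the pose to reach, as a shift and turn from the pose commanded when the call began, along the tool's axes at that moment; what a row does not reach only later rows make up. A row lasts 1/10 s, in which the tool goes at most 50 mm and 8.59 degrees, less where a joint would pass 70% of its speed; a pose out of reach is approached as far as the arm can. A call with a gripper value outside its range is refused whole. The fingers move at their own pace and stop on an object; the grip force is fixed at half the most. Time passes only in rows, so rows that repeat a pose let the fingers close. It gives the time, the measured TCP pose, the force, the opening and the grip force at its end, in the units of the state.
- arm.sense(): the state, without advancing time (a new reading comes with each control period).
- arm.grab_frame(name): name is "side" or "top"; returns a dict with "frame" (400x640x3 uint8, blue, green, red), "fx", "fy", "cx", "cy" (pixels), "eye" and "rotation" of the camera in the world. Camera axes: x right, y down, z forward; pixel columns grow to the right and rows downward; lengths in m; the calibration is good to about 2 mm. A picture is of the moment at which its call begins. There is no depth.
- arm.sign_off(): hands the job in; it is judged then, once.
The state is a dict: "time_s": time; "joints": joint angles; "qvel": joint speeds; "tau": joint torques, N m; "ee_pos": TCP position; "orientation": TCP orientation; "ft_force": force on the tool from outside, world axes, zero at the start; "ft_torque": the same for the moment, N m; "opening": finger opening in m; "gripper_force": force on a finger pad.
Only numpy, scipy, OpenCV 4.12 (cv2) and the standard library are available. Lean on these libraries where they do the work, as an engineer would, in place of code of your own. Each camera call takes 0.05 s, during which the arm holds its last target. There are 200 camera calls.

## Working session

There is one attempt and no reset: what is moved stays moved. The work goes in short steps, Python scripts to look and compute and a tool call to move; the robot and the scene stay as the last step left them, time stands still between calls to the robot, and variables do not carry over. Pictures are saved under pics/ and viewed, at most 10 in all, crops included, and the job is handed in when it is done.

Besides the shell and the picture viewer there is one more tool, called after "Emit:" by a JSON object that holds its "fn" and its "kwargs". play_rows: Moves the arm, as the interface text tells. Its arguments: {"type":"object","properties":{"deltas":{"type":"string"}},"required":["deltas"]}

```bash
mkdir -p pics; ls; python3 - <<'E'
from workcell import arm
import cv2,numpy as np
for n in("top","side"):
    f=arm.grab_frame(n); cv2.imwrite(f"pics/{n}0.png",f["frame"]); print(n,f["fx"],f["cx"],f["cy"],f["eye"],np.round(f["rotation"],4).tolist())
print(arm.sense(),arm.hold_point_z)
E
```

```text
pics
top 513.3647059316493 318.70073394033557 198.289442676881 [ 0.31502145 -0.03039776  1.76402369] [-2.9777, -0.0154, -1.5753]
side 516.4124442261251 324.8764544135788 208.23612065618667 [0.45821434 1.14977013 0.97922254] [-2.2003, 0.0145, -3.0277]
{'time_s': 0.1, 'joints': array([ 1.20208899e+00,  2.64649003e-01,  1.60520480e+00,  1.45341002e-05,
        1.27370380e+00, -3.68901402e-02]), 'qvel': array([ 0.00146267, -0.00177303, -0.00237326, -0.00053397, -0.00036429,
        0.00267505]), 'tau': array([ 8.83922658e-04, -5.03622222e+01, -3.58072329e+01,  7.32539222e-02,
        2.32853182e-02, -7.01256772e-05]), 'ee_pos': array([0.2196536 , 0.63759699, 0.23754955]), 'orientation': array([-3.13962955e+00, -8.63504412e-05,  2.80977110e+00]), 'ft_force': array([-0.30975729, -0.18085601, -0.4340449 ]), 'ft_torque': array([-0.00624868,  0.02924117, -0.01538411]), 'gripper_force': 0.0, 'opening': 0.0883408661341524} 0.0187
```

View pics/top0.png

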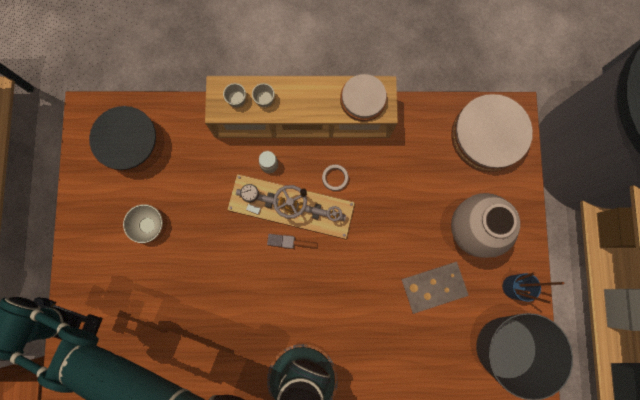

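View pics/side0.png

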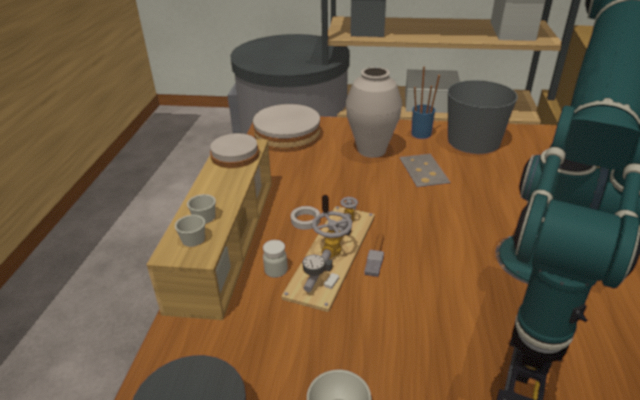

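The top view shows the large wheel at about (292,203), with its black handle at about (304,191). The small wheel is at (336,215) and the gauge at (248,192). In the side view the wheel is at about (333,224) and the handle at (325,203).

```bash
cat > h.py <<'E'
from workcell import arm
import cv2,numpy as np
from scipy.spatial.transform import Rotation as Ro
def cam(f):
    return np.array(f["eye"]),Ro.from_euler('xyz',f["rotation"]).as_matrix()
def ray(f,u,v):
    e,R=cam(f); return e,R@np.array([(u-f["cx"])/f["fx"],(v-f["cy"])/f["fy"],1])
def onz(f,u,v,z):
    e,d=ray(f,u,v); return e+d*(z-e[2])/d[2]
def proj(f,p):
    e,R=cam(f); c=R.T@(np.array(p)-e); return f["fx"]*c[0]/c[2]+f["cx"],f["fy"]*c[1]/c[2]+f["cy"]
def meet(f,a,g,b):
    e1,d1=ray(f,*a);e2,d2=ray(g,*b)
    s,t=np.linalg.lstsq(np.c_[d1,-d2],e2-e1,rcond=None)[0]
    p,q=e1+s*d1,e2+t*d2; return (p+q)/2,np.linalg.norm(p-q)
E
python3 - <<'E'
from h import *
t=arm.grab_frame("top");s=arm.grab_frame("side")
a=cv2.resize(t["frame"][170:245,225:360],None,fx=5.5,fy=5.5,interpolation=2)
b=cv2.resize(s["frame"][185:310,280:390],None,fx=4.6,fy=4.6,interpolation=2)
cv2.imwrite("pics/tc.png",a);cv2.imwrite("pics/sc.png",b)
for n,f,(x,y,w,h) in(("t",t,(296,183,16,16)),("s",s,(315,190,20,28))):
    g=f["frame"][y:y+h,x:x+w].max(2); 
    m=(g<45).astype(np.uint8); k,l,st,c=cv2.connectedComponentsWithStats(m)
    for i in range(1,k):
        if st[i,4]>6: print(n,st[i]+[x,y,0,0,0],c[i]+[x,y])
for u,v in((292,203),(304,191)): print(onz(t,u,v,.118),onz(t,u,v,.174))
E
```

```text
t [301 190   5   6  23] [303.26086957 192.47826087]
s [323 196   5  16  56] [324.78571429 203.32142857]
[0.57186751 0.02970518 0.118     ] [0.56312925 0.0276604  0.174     ]
[ 0.61133432 -0.00918831  0.118     ] [ 0.60125334 -0.00990989  0.174     ]
```

View pics/tc.png

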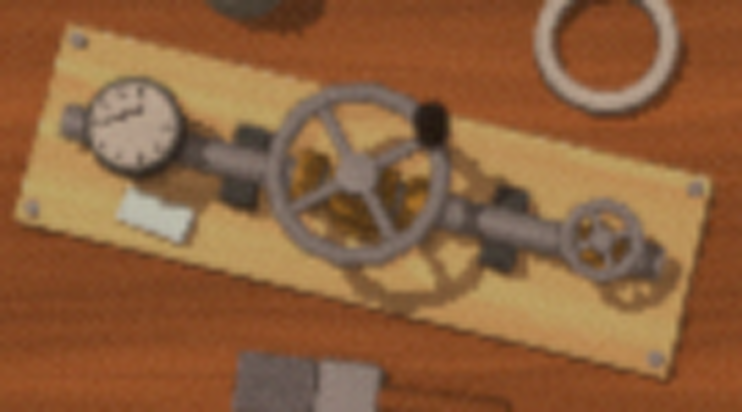

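View pics/sc.png

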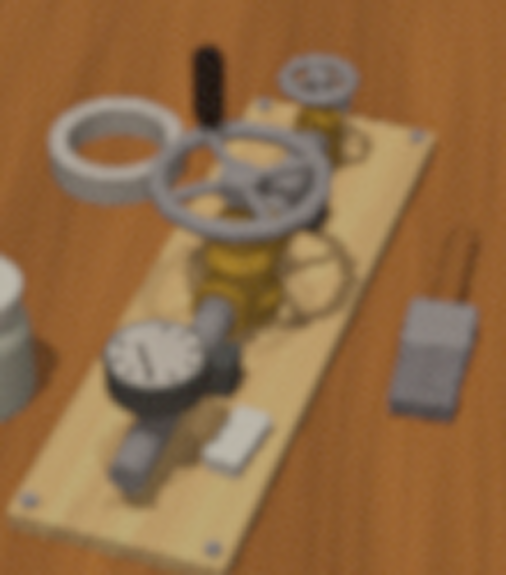

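The crops show the wheel at about (289.7,201.2) in the top view and (331.8,223.9) in the side view. The handle is at (303.3,192.5) and (324.8,203.3).

```bash
python3 - <<'E'
from h import *
t=arm.grab_frame("top");s=arm.grab_frame("side")
c,g=meet(t,(289.7,201.2),s,(331.8,223.9));print("centre",c,g,onz(t,289.7,201.2,.114),onz(s,331.8,223.9,.114))
h,g=meet(t,(303.3,192.5),s,(324.8,203.3));print("handle",h,g, onz(t,303.3,192.5,.155), onz(s,324.8,203.3,.147))
for a in ((-28/5.5,0),):pass
d=h-c;print(np.hypot(d[0],d[1]),np.degrees(np.arctan2(d[1],d[0])))
b=onz(t,334,213.3,.085);print("bleed",b, "gauge",onz(t,249,192.3,.09))
E
```

```text
centre [0.57894032 0.03747391 0.11097327] 4.9493597336943244e-05 [0.57843207 0.03734986 0.114     ] [0.57854435 0.04134606 0.114     ]
handle [ 0.60209594 -0.0073218   0.14676915] 0.0015956222344136665 [ 0.59982881 -0.00743943  0.155     ] [ 0.60286558 -0.00719593  0.147     ]
0.050426562707744586 -62.66483246009443
bleed [ 0.54231494 -0.10777389  0.085     ] gauge [0.61232476 0.17288485 0.09      ]
```

Emit:
{"fn": "play_rows", "kwargs": {"deltas": "-0.572 -0.485 0 0 0 71 0; -0.572 -0.485 0 0 0 71 0; -0.572 -0.485 0 0 0 71 0; -0.572 -0.485 0 0 0 71 0; -0.572 -0.485 0 0 0 71 0"}}

```text
time_s: 0.8
ee_pos: [0.3481, 0.4215, 0.2388]
orientation: [3.141, -0.0, 2.054]
ft_force: [0.7, -0.2, 0.0]
opening: 0.0881
gripper_force: 0.0
```

Emit:
{"fn": "play_rows", "kwargs": {"deltas": "-0.499 0.023 0 0 0 28 0; -0.499 0.023 0 0 0 28 0; -0.499 0.023 0 0 0 28 0; -0.499 0.023 0 0 0 28 0; -0.499 0.023 0 0 0 28 0"}}

```text
time_s: 1.3
ee_pos: [0.4757, 0.2063, 0.2391]
orientation: [3.141, -0.0, 1.57]
ft_force: [1.3, 1.1, 0.4]
opening: 0.0878
gripper_force: 0.0
```

Emit:
{"fn": "play_rows", "kwargs": {"deltas": "-0.214 0.126 0 0 0 0 0; -0.214 0.126 0 0 0 0 0; -0.214 0.126 0 0 0 0 0; -0.214 0.126 0 0 0 0 0; -0.214 0.126 0 0 0 0 0"}}

```text
time_s: 1.8
ee_pos: [0.6018, -0.0079, 0.2389]
orientation: [3.141, -0.0, 1.571]
ft_force: [0.5, 0.4, 0.2]
opening: 0.0883
gripper_force: 0.0
```

Emit:
{"fn": "play_rows", "kwargs": {"deltas": "0 0 0.02 0 0 0 0; 0 0 0.04 0 0 0 0; 0 0 0.06 0 0 0 0; 0 0 0.08 0 0 0 0; 0 0 0.09 0 0 0 0"}}

```text
time_s: 2.3
ee_pos: [0.5998, -0.0059, 0.1465]
orientation: [-3.138, -0.0, 1.571]
ft_force: [0.0, -0.9, -0.6]
opening: 0.0882
gripper_force: 0.0
```

```bash
python3 - <<'E'
from h import *
s=arm.grab_frame("side");t=arm.grab_frame("top")
b=cv2.resize(s["frame"][100:300,240:440],None,fx=3,fy=3,interpolation=2)
cv2.imwrite("pics/s2.png",b); print(arm.sense()["ee_pos"],arm.sense()["ft_force"])
E
```

```text
[ 0.5996536  -0.00574904  0.14684529] [-0.8925073   0.19434496 -0.40179904]
```

View pics/s2.png

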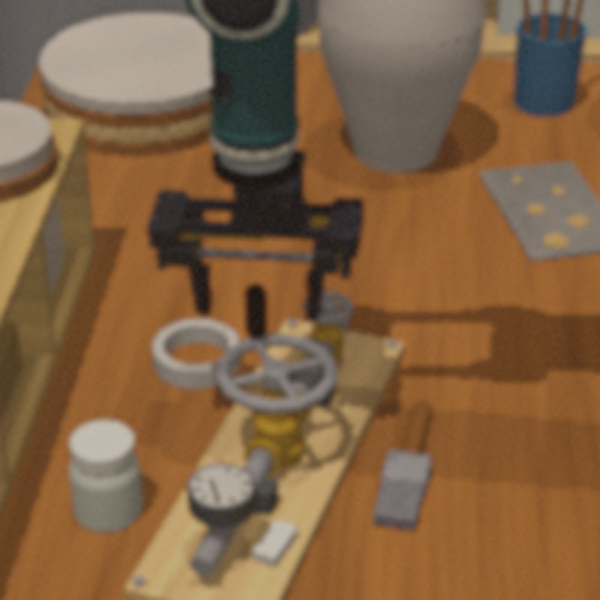

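The view shows the handle standing centred between the open fingers (crop pixel about (256,310)). I'll lower the tool and close.

Emit:
{"fn": "play_rows", "kwargs": {"deltas": "0 0 0.016 0 0 0 0; 0 0 0.016 0 0 0 0; 0 0 0.016 0 0 0 1; 0 0 0.016 0 0 0 1; 0 0 0.016 0 0 0 1"}}

```text
time_s: 2.9
ee_pos: [0.6016, -0.0058, 0.1335]
orientation: [3.14, 0.0, 1.571]
ft_force: [-0.0, 0.2, -0.2]
opening: 0.0664
gripper_force: 0.0
```

Emit:
{"fn": "play_rows", "kwargs": {"deltas": "0 0 0 0 0 0 1; 0 0 0 0 0 0 1; 0 0 0 0 0 0 1; 0 0 0 0 0 0 1; 0 0 0 0 0 0 1"}}

```text
time_s: 3.4
ee_pos: [0.601, -0.0058, 0.1327]
orientation: [3.142, -0.0, 1.571]
ft_force: [0.1, 0.4, -0.4]
opening: 0.0259
gripper_force: 0.0
```

Emit:
{"fn": "play_rows", "kwargs": {"deltas": "0 0 0 0 0 0 1; 0 0 0 0 0 0 1; 0 0 0 0 0 0 1"}}

```text
time_s: 3.7
ee_pos: [0.6011, -0.0059, 0.1327]
orientation: [3.141, 0.0, 1.571]
ft_force: [0.8, -0.5, -0.3]
opening: 0.0202
gripper_force: 30.0
```

```bash
cat > tab.py <<'E'
import numpy as np,sys
# tab.py theta0 step ncalls [cx cy r]: rows of tx(=dy) ty(=dx) per call, in m, tool x = world y, tool y = world x
t0,st,n=float(sys.argv[1]),float(sys.argv[2]),int(sys.argv[3]); r=float(sys.argv[4]) if len(sys.argv)>4 else .05
P=lambda k:np.round(r*np.array([np.sin(np.radians(t0+st*k)),np.cos(np.radians(t0+st*k))])*2000)/2000
for c in range(n):
    print(round(t0+st*5*c),'->',"; ".join("%g %g 0 0 0 0 1"%tuple(np.round(P(5*c+k)-P(5*c),4)+0.) for k in range(1,6)))
E
python3 tab.py -62.8 -9 8; python3 -c "
from workcell import arm;s=arm.sense();print(s['ee_pos'],s['opening'],s['gripper_force'],s['ft_force'])"
```

```text
-63 -> -0.003 -0.0075 0 0 0 0 1; -0.005 -0.015 0 0 0 0 1; -0.0055 -0.023 0 0 0 0 1; -0.005 -0.0305 0 0 0 0 1; -0.003 -0.0385 0 0 0 0 1
-108 -> 0.003 -0.007 0 0 0 0 1; 0.007 -0.0135 0 0 0 0 1; 0.012 -0.0195 0 0 0 0 1; 0.018 -0.025 0 0 0 0 1; 0.0245 -0.029 0 0 0 0 1
-153 -> 0.0075 -0.003 0 0 0 0 1; 0.015 -0.005 0 0 0 0 1; 0.023 -0.0055 0 0 0 0 1; 0.0305 -0.005 0 0 0 0 1; 0.0385 -0.003 0 0 0 0 1
-198 -> 0.007 0.003 0 0 0 0 1; 0.0135 0.007 0 0 0 0 1; 0.0195 0.012 0 0 0 0 1; 0.025 0.018 0 0 0 0 1; 0.029 0.0245 0 0 0 0 1
-243 -> 0.003 0.0075 0 0 0 0 1; 0.005 0.015 0 0 0 0 1; 0.0055 0.023 0 0 0 0 1; 0.005 0.0305 0 0 0 0 1; 0.003 0.0385 0 0 0 0 1
-288 -> -0.003 0.007 0 0 0 0 1; -0.007 0.0135 0 0 0 0 1; -0.012 0.0195 0 0 0 0 1; -0.018 0.025 0 0 0 0 1; -0.0245 0.029 0 0 0 0 1
-333 -> -0.0075 0.003 0 0 0 0 1; -0.015 0.005 0 0 0 0 1; -0.023 0.0055 0 0 0 0 1; -0.0305 0.005 0 0 0 0 1; -0.0385 0.003 0 0 0 0 1
-378 -> -0.007 -0.003 0 0 0 0 1; -0.0135 -0.007 0 0 0 0 1; -0.0195 -0.012 0 0 0 0 1; -0.025 -0.018 0 0 0 0 1; -0.029 -0.0245 0 0 0 0 1
[ 0.6011151  -0.00589915  0.13272042] 0.02023260180767875 29.999922758579487 [ 0.83335831 -0.50954673 -0.25849831]
```

Emit:
{"fn": "play_rows", "kwargs": {"deltas": "-0.003 -0.0075 0 0 0 0 1; -0.005 -0.015 0 0 0 0 1; -0.0055 -0.023 0 0 0 0 1; -0.005 -0.0305 0 0 0 0 1; -0.003 -0.0385 0 0 0 0 1"}}

```text
time_s: 4.2
ee_pos: [0.5619, -0.0085, 0.1327]
orientation: [3.141, -0.001, 1.571]
ft_force: [3.5, 3.2, -1.7]
opening: 0.0204
gripper_force: 30.0
```

Emit:
{"fn": "play_rows", "kwargs": {"deltas": "0.003 -0.007 0 0 0 0 1; 0.007 -0.0135 0 0 0 0 1; 0.012 -0.0195 0 0 0 0 1; 0.018 -0.025 0 0 0 0 1; 0.0245 -0.029 0 0 0 0 1"}}

```text
time_s: 4.7
ee_pos: [0.5338, 0.0161, 0.1328]
orientation: [3.14, 0.0, 1.571]
ft_force: [6.2, 1.7, -5.4]
opening: 0.0203
gripper_force: 30.0
```

```bash
python3 - <<'E'
import numpy as np
P=lambda a:np.round(.05*np.array([np.sin(np.radians(a)),np.cos(np.radians(a))])*2000)/2000
for i in range(16):
    a=-152.8-15*i
    print(round(a-15),"; ".join("%g %g 0 0 0 0 1"%tuple(np.round(P(a-5*k)-P(a),4)+0.) for k in(1,2,3)))
E
```

```text
-168 0.004 -0.002 0 0 0 0 1; 0.008 -0.0035 0 0 0 0 1; 0.0125 -0.0045 0 0 0 0 1
-183 0.004 -0.0005 0 0 0 0 1; 0.0085 -0.001 0 0 0 0 1; 0.013 -0.001 0 0 0 0 1
-198 0.0045 0.0005 0 0 0 0 1; 0.0085 0.001 0 0 0 0 1; 0.013 0.0025 0 0 0 0 1
-213 0.004 0.0015 0 0 0 0 1; 0.008 0.0035 0 0 0 0 1; 0.0115 0.0055 0 0 0 0 1
-228 0.0035 0.0025 0 0 0 0 1; 0.007 0.0055 0 0 0 0 1; 0.01 0.0085 0 0 0 0 1
-243 0.003 0.0035 0 0 0 0 1; 0.0055 0.007 0 0 0 0 1; 0.0075 0.0105 0 0 0 0 1
-258 0.002 0.004 0 0 0 0 1; 0.0035 0.008 0 0 0 0 1; 0.0045 0.0125 0 0 0 0 1
-273 0.0005 0.004 0 0 0 0 1; 0.001 0.0085 0 0 0 0 1; 0.001 0.013 0 0 0 0 1
-288 -0.0005 0.0045 0 0 0 0 1; -0.001 0.0085 0 0 0 0 1; -0.0025 0.013 0 0 0 0 1
-303 -0.0015 0.004 0 0 0 0 1; -0.0035 0.008 0 0 0 0 1; -0.0055 0.0115 0 0 0 0 1
-318 -0.0025 0.0035 0 0 0 0 1; -0.0055 0.007 0 0 0 0 1; -0.0085 0.01 0 0 0 0 1
-333 -0.0035 0.003 0 0 0 0 1; -0.007 0.0055 0 0 0 0 1; -0.0105 0.0075 0 0 0 0 1
-348 -0.004 0.002 0 0 0 0 1; -0.008 0.0035 0 0 0 0 1; -0.0125 0.0045 0 0 0 0 1
-363 -0.004 0.0005 0 0 0 0 1; -0.0085 0.001 0 0 0 0 1; -0.013 0.001 0 0 0 0 1
-378 -0.0045 -0.0005 0 0 0 0 1; -0.0085 -0.001 0 0 0 0 1; -0.013 -0.0025 0 0 0 0 1
-393 -0.004 -0.0015 0 0 0 0 1; -0.008 -0.0035 0 0 0 0 1; -0.0115 -0.0055 0 0 0 0 1
```

Emit:
{"fn": "play_rows", "kwargs": {"deltas": "0.004 -0.002 0 0 0 0 1; 0.008 -0.0035 0 0 0 0 1; 0.0125 -0.0045 0 0 0 0 1"}}

```text
time_s: 5.0
ee_pos: [0.5296, 0.0282, 0.1328]
orientation: [3.14, 0.001, 1.572]
ft_force: [5.6, -0.1, -5.4]
opening: 0.0201
gripper_force: 30.0
```

Emit:
{"fn": "play_rows", "kwargs": {"deltas": "0.004 -0.0005 0 0 0 0 1; 0.0085 -0.001 0 0 0 0 1; 0.013 -0.001 0 0 0 0 1"}}

```text
time_s: 5.3
ee_pos: [0.5285, 0.0408, 0.1328]
orientation: [3.14, 0.002, 1.572]
ft_force: [5.2, -2.5, -3.4]
opening: 0.02
gripper_force: 30.0
```

Emit:
{"fn": "play_rows", "kwargs": {"deltas": "0.0045 0.0005 0 0 0 0 1; 0.0085 0.001 0 0 0 0 1; 0.013 0.0025 0 0 0 0 1"}}

```text
time_s: 5.6
ee_pos: [0.5306, 0.0534, 0.1327]
orientation: [3.141, 0.002, 1.572]
ft_force: [4.4, -3.0, -3.1]
opening: 0.0201
gripper_force: 30.0
```

Emit:
{"fn": "play_rows", "kwargs": {"deltas": "0.004 0.0015 0 0 0 0 1; 0.008 0.0035 0 0 0 0 1; 0.0115 0.0055 0 0 0 0 1"}}

```text
time_s: 5.9
ee_pos: [0.5361, 0.0653, 0.1327]
orientation: [3.142, 0.001, 1.571]
ft_force: [3.5, -4.4, -2.3]
opening: 0.0199
gripper_force: 30.0
```

Emit:
{"fn": "play_rows", "kwargs": {"deltas": "0.0035 0.0025 0 0 0 0 1; 0.007 0.0055 0 0 0 0 1; 0.01 0.0085 0 0 0 0 1"}}

```text
time_s: 6.2
ee_pos: [0.5444, 0.0754, 0.1327]
orientation: [-3.141, 0.001, 1.571]
ft_force: [2.0, -4.7, -1.2]
opening: 0.0202
gripper_force: 30.0
```

Emit:
{"fn": "play_rows", "kwargs": {"deltas": "0.003 0.0035 0 0 0 0 1; 0.0055 0.007 0 0 0 0 1; 0.0075 0.0105 0 0 0 0 1"}}

```text
time_s: 6.5
ee_pos: [0.5546, 0.0828, 0.1327]
orientation: [-3.14, 0.001, 1.571]
ft_force: [0.4, -5.5, 0.1]
opening: 0.0201
gripper_force: 30.0
```

Emit:
{"fn": "play_rows", "kwargs": {"deltas": "0.002 0.004 0 0 0 0 1; 0.0035 0.008 0 0 0 0 1; 0.0045 0.0125 0 0 0 0 1"}}

```text
time_s: 6.8
ee_pos: [0.5667, 0.0874, 0.1327]
orientation: [-3.139, 0.001, 1.571]
ft_force: [-0.3, -4.4, 1.7]
opening: 0.0205
gripper_force: 30.0
```

Emit:
{"fn": "play_rows", "kwargs": {"deltas": "0.0005 0.004 0 0 0 0 1; 0.001 0.0085 0 0 0 0 1; 0.001 0.013 0 0 0 0 1"}}

```text
time_s: 7.1
ee_pos: [0.5803, 0.0888, 0.1327]
orientation: [-3.14, -0.0, 1.571]
ft_force: [-1.9, -3.6, 2.2]
opening: 0.0199
gripper_force: 30.0
```

Emit:
{"fn": "play_rows", "kwargs": {"deltas": "-0.0005 0.0045 0 0 0 0 1; -0.001 0.0085 0 0 0 0 1; -0.0025 0.013 0 0 0 0 1"}}

```text
time_s: 7.4
ee_pos: [0.5936, 0.0865, 0.1327]
orientation: [-3.141, -0.001, 1.571]
ft_force: [-2.7, -0.9, 2.8]
opening: 0.0201
gripper_force: 30.0
```

Emit:
{"fn": "play_rows", "kwargs": {"deltas": "-0.0015 0.004 0 0 0 0 1; -0.0035 0.008 0 0 0 0 1; -0.0055 0.0115 0 0 0 0 1"}}

```text
time_s: 7.7
ee_pos: [0.6054, 0.081, 0.1327]
orientation: [3.142, -0.001, 1.571]
ft_force: [-2.8, -1.7, 2.1]
opening: 0.0202
gripper_force: 30.0
```

Emit:
{"fn": "play_rows", "kwargs": {"deltas": "-0.0025 0.0035 0 0 0 0 1; -0.0055 0.007 0 0 0 0 1; -0.0085 0.01 0 0 0 0 1"}}

```text
time_s: 8.0
ee_pos: [0.6156, 0.0724, 0.1327]
orientation: [3.141, -0.001, 1.571]
ft_force: [-1.8, 1.7, 1.5]
opening: 0.02
gripper_force: 30.0
```

Emit:
{"fn": "play_rows", "kwargs": {"deltas": "-0.0035 0.003 0 0 0 0 1; -0.007 0.0055 0 0 0 0 1; -0.0105 0.0075 0 0 0 0 1"}}

```text
time_s: 8.3
ee_pos: [0.623, 0.0616, 0.1327]
orientation: [3.141, -0.0, 1.571]
ft_force: [0.4, 2.2, 0.4]
opening: 0.0202
gripper_force: 30.0
```

Emit:
{"fn": "play_rows", "kwargs": {"deltas": "-0.004 0.002 0 0 0 0 1; -0.008 0.0035 0 0 0 0 1; -0.0125 0.0045 0 0 0 0 1"}}

```text
time_s: 8.6
ee_pos: [0.6275, 0.0489, 0.1327]
orientation: [3.141, -0.0, 1.571]
ft_force: [1.9, 3.1, 0.1]
opening: 0.0199
gripper_force: 30.0
```

Emit:
{"fn": "play_rows", "kwargs": {"deltas": "-0.004 0.0005 0 0 0 0 1; -0.0085 0.001 0 0 0 0 1; -0.013 0.001 0 0 0 0 1"}}

```text
time_s: 8.9
ee_pos: [0.6284, 0.0358, 0.1327]
orientation: [3.141, 0.0, 1.571]
ft_force: [2.1, 1.6, -0.3]
opening: 0.0202
gripper_force: 30.0
```

Emit:
{"fn": "play_rows", "kwargs": {"deltas": "-0.0045 -0.0005 0 0 0 0 1; -0.0085 -0.001 0 0 0 0 1; -0.013 -0.0025 0 0 0 0 1"}}

```text
time_s: 9.2
ee_pos: [0.6269, 0.0261, 0.1329]
orientation: [3.138, -0.007, 1.569]
ft_force: [10.1, 22.9, -6.8]
opening: 0.0201
gripper_force: 30.0
```

Emit:
{"fn": "play_rows", "kwargs": {"deltas": "0 0 0 0 0 0 1; 0 0 0 0 0 0 1"}}

```text
time_s: 9.4
ee_pos: [0.627, 0.0263, 0.1328]
orientation: [3.138, -0.006, 1.57]
ft_force: [7.3, 12.4, -4.3]
opening: 0.0203
gripper_force: 30.0
```

Emit:
{"fn": "play_rows", "kwargs": {"deltas": "0.0025 0 0 0 0 0 1; 0.0025 0 0 0 0 0 1; 0.0025 0 0 0 0 0 1"}}

```text
time_s: 9.7
ee_pos: [0.627, 0.0266, 0.1328]
orientation: [3.138, -0.002, 1.571]
ft_force: [6.9, 5.2, -3.8]
opening: 0.0202
gripper_force: 30.0
```

```bash
python3 - <<'E'
import numpy as np
from scipy.optimize import least_squares
from workcell import arm
Q=np.array([.6011,-.0059,.5619,-.0085,.5338,.0161,.5296,.0282,.5285,.0408,.5306,.0534,.5361,.0653,.5444,.0754,.5546,.0828,.5667,.0874,.5803,.0888,.5936,.0865,.6054,.081,.6156,.0724,.623,.0616,.6275,.0489,.6284,.0358]).reshape(-1,2)
r=least_squares(lambda p:np.hypot(*(Q-p[:2]).T)-p[2],[.579,.037,.05]).x;print(r,np.round((np.hypot(*(Q-r[:2]).T)-r[2])*1e3,1))
s=arm.sense();p=s["ee_pos"]
for q in([.6269,.0261],p[:2]): d=np.array(q)-r[:2];print(q,np.degrees(np.arctan2(d[1],d[0])),np.hypot(*d))
print(s["ft_force"],s["orientation"])
E
```

```text
[0.57848575 0.03876415 0.05005606] [ 0.   0.   0.  -0.  -0.   0.  -0.  -0.   0.  -0.   0.   0.   0.   0.
 -0.  -0.  -0.1]
[0.6269, 0.0261] -14.658926960032447 0.050043189279143925
[0.626959   0.02658098] -14.108379512422545 0.049980857513681816
[ 6.88958641  5.2360868  -3.82217902] [ 3.13816872e+00 -1.52866361e-03  1.57114199e+00]
```

```bash
python3 tab.py -14.5 9 8
```

```text
-14 -> 0.0075 0.0015 0 0 0 0 1; 0.0155 0.0015 0 0 0 0 1; 0.0235 0.0005 0 0 0 0 1; 0.031 -0.002 0 0 0 0 1; 0.038 -0.0055 0 0 0 0 1
30 -> 0.0065 -0.0045 0 0 0 0 1; 0.012 -0.01 0 0 0 0 1; 0.0165 -0.016 0 0 0 0 1; 0.0205 -0.023 0 0 0 0 1; 0.023 -0.0305 0 0 0 0 1
76 -> 0.0015 -0.0075 0 0 0 0 1; 0.0015 -0.0155 0 0 0 0 1; 0.0005 -0.0235 0 0 0 0 1; -0.002 -0.031 0 0 0 0 1; -0.0055 -0.038 0 0 0 0 1
120 -> -0.0045 -0.0065 0 0 0 0 1; -0.01 -0.012 0 0 0 0 1; -0.016 -0.0165 0 0 0 0 1; -0.023 -0.0205 0 0 0 0 1; -0.0305 -0.023 0 0 0 0 1
166 -> -0.0075 -0.0015 0 0 0 0 1; -0.0155 -0.0015 0 0 0 0 1; -0.0235 -0.0005 0 0 0 0 1; -0.031 0.002 0 0 0 0 1; -0.038 0.0055 0 0 0 0 1
210 -> -0.0065 0.0045 0 0 0 0 1; -0.012 0.01 0 0 0 0 1; -0.0165 0.016 0 0 0 0 1; -0.0205 0.023 0 0 0 0 1; -0.023 0.0305 0 0 0 0 1
256 -> -0.0015 0.0075 0 0 0 0 1; -0.0015 0.0155 0 0 0 0 1; -0.0005 0.0235 0 0 0 0 1; 0.002 0.031 0 0 0 0 1; 0.0055 0.038 0 0 0 0 1
300 -> 0.0045 0.0065 0 0 0 0 1; 0.01 0.012 0 0 0 0 1; 0.016 0.0165 0 0 0 0 1; 0.023 0.0205 0 0 0 0 1; 0.0305 0.023 0 0 0 0 1
```

Emit:
{"fn": "play_rows", "kwargs": {"deltas": "0.0075 0.0015 0 0 0 0 1; 0.0155 0.0015 0 0 0 0 1; 0.0235 0.0005 0 0 0 0 1; 0.031 -0.002 0 0 0 0 1; 0.038 -0.0055 0 0 0 0 1"}}

```text
time_s: 10.2
ee_pos: [0.622, 0.0631, 0.1329]
orientation: [3.137, 0.001, 1.571]
ft_force: [7.8, 1.3, -4.6]
opening: 0.0199
gripper_force: 30.0
```

Emit:
{"fn": "play_rows", "kwargs": {"deltas": "0.0065 -0.0045 0 0 0 0 1; 0.012 -0.01 0 0 0 0 1; 0.0165 -0.016 0 0 0 0 1; 0.0205 -0.023 0 0 0 0 1; 0.023 -0.0305 0 0 0 0 1"}}

```text
time_s: 10.7
ee_pos: [0.59, 0.0873, 0.1328]
orientation: [3.14, -0.001, 1.571]
ft_force: [4.2, 2.2, -3.1]
opening: 0.0205
gripper_force: 30.0
```

Emit:
{"fn": "play_rows", "kwargs": {"deltas": "0.0015 -0.0075 0 0 0 0 1; 0.0015 -0.0155 0 0 0 0 1; 0.0005 -0.0235 0 0 0 0 1; -0.002 -0.031 0 0 0 0 1; -0.0055 -0.038 0 0 0 0 1"}}

```text
time_s: 11.2
ee_pos: [0.551, 0.0805, 0.1328]
orientation: [3.141, 0.001, 1.571]
ft_force: [4.8, -0.4, -2.5]
opening: 0.02
gripper_force: 30.0
```

Emit:
{"fn": "play_rows", "kwargs": {"deltas": "-0.0045 -0.0065 0 0 0 0 1; -0.01 -0.012 0 0 0 0 1; -0.016 -0.0165 0 0 0 0 1; -0.023 -0.0205 0 0 0 0 1; -0.0305 -0.023 0 0 0 0 1"}}

```text
time_s: 11.7
ee_pos: [0.5296, 0.0499, 0.1328]
orientation: [3.138, 0.0, 1.571]
ft_force: [10.0, 1.2, -7.5]
opening: 0.02
gripper_force: 30.0
```

Emit:
{"fn": "play_rows", "kwargs": {"deltas": "-0.0075 -0.0015 0 0 0 0 1; -0.0155 -0.0015 0 0 0 0 1; -0.0235 -0.0005 0 0 0 0 1; -0.031 0.002 0 0 0 0 1; -0.038 0.0055 0 0 0 0 1"}}

```text
time_s: 12.2
ee_pos: [0.535, 0.0137, 0.1328]
orientation: [3.139, -0.003, 1.57]
ft_force: [8.3, 8.5, -4.4]
opening: 0.0202
gripper_force: 30.0
```

Emit:
{"fn": "play_rows", "kwargs": {"deltas": "-0.0065 0.0045 0 0 0 0 1; -0.012 0.01 0 0 0 0 1; -0.0165 0.016 0 0 0 0 1; -0.0205 0.023 0 0 0 0 1; -0.023 0.0305 0 0 0 0 1"}}

```text
time_s: 12.7
ee_pos: [0.5629, -0.009, 0.1326]
orientation: [-3.138, -0.003, 1.57]
ft_force: [-1.2, 8.0, 2.8]
opening: 0.0204
gripper_force: 30.0
```

Emit:
{"fn": "play_rows", "kwargs": {"deltas": "-0.0015 0.0075 0 0 0 0 1; -0.0015 0.0155 0 0 0 0 1; -0.0005 0.0235 0 0 0 0 1; 0.002 0.031 0 0 0 0 1; 0.0055 0.038 0 0 0 0 1"}}

```text
time_s: 13.2
ee_pos: [0.6021, -0.0054, 0.1327]
orientation: [-3.14, 0.001, 1.571]
ft_force: [-3.8, -0.7, 4.0]
opening: 0.0202
gripper_force: 30.0
```

Emit:
{"fn": "play_rows", "kwargs": {"deltas": "0.0045 0.0065 0 0 0 0 1; 0.01 0.012 0 0 0 0 1; 0.016 0.0165 0 0 0 0 1; 0.023 0.0205 0 0 0 0 1; 0.0305 0.023 0 0 0 0 1"}}

```text
time_s: 13.7
ee_pos: [0.6268, 0.0258, 0.1327]
orientation: [3.139, 0.001, 1.571]
ft_force: [1.1, -4.8, -0.3]
opening: 0.0201
gripper_force: 30.0
```

Emit:
{"fn": "play_rows", "kwargs": {"deltas": "0.0075 0.0015 0 0 0 0 1; 0.0155 0.0015 0 0 0 0 1; 0.0235 0.0005 0 0 0 0 1; 0.031 -0.002 0 0 0 0 1; 0.038 -0.0055 0 0 0 0 1"}}

```text
time_s: 14.2
ee_pos: [0.6213, 0.0647, 0.1327]
orientation: [3.139, -0.001, 1.571]
ft_force: [3.2, -2.8, -0.5]
opening: 0.0202
gripper_force: 30.0
```

Emit:
{"fn": "play_rows", "kwargs": {"deltas": "0.0065 -0.0045 0 0 0 0 1; 0.012 -0.01 0 0 0 0 1; 0.0165 -0.016 0 0 0 0 1; 0.0205 -0.023 0 0 0 0 1; 0.023 -0.0305 0 0 0 0 1"}}

```text
time_s: 14.7
ee_pos: [0.5894, 0.0876, 0.1328]
orientation: [3.141, -0.001, 1.571]
ft_force: [4.8, -2.2, -2.2]
opening: 0.0202
gripper_force: 30.0
```

Emit:
{"fn": "play_rows", "kwargs": {"deltas": "0.0015 -0.0075 0 0 0 0 1; 0.0015 -0.0155 0 0 0 0 1; 0.0005 -0.0235 0 0 0 0 1; -0.002 -0.031 0 0 0 0 1; -0.0055 -0.038 0 0 0 0 1"}}

```text
time_s: 15.2
ee_pos: [0.5514, 0.0809, 0.1328]
orientation: [3.14, 0.0, 1.571]
ft_force: [7.2, -2.8, -4.3]
opening: 0.0204
gripper_force: 30.0
```

Emit:
{"fn": "play_rows", "kwargs": {"deltas": "-0.0045 -0.0065 0 0 0 0 1; -0.01 -0.012 0 0 0 0 1; -0.016 -0.0165 0 0 0 0 1; -0.023 -0.0205 0 0 0 0 1; -0.0305 -0.023 0 0 0 0 1"}}

```text
time_s: 15.7
ee_pos: [0.5299, 0.051, 0.1328]
orientation: [3.137, -0.002, 1.571]
ft_force: [11.9, 2.0, -8.9]
opening: 0.0201
gripper_force: 30.0
```

Emit:
{"fn": "play_rows", "kwargs": {"deltas": "-0.0075 -0.0015 0 0 0 0 1; -0.0155 -0.0015 0 0 0 0 1; -0.0235 -0.0005 0 0 0 0 1; -0.031 0.002 0 0 0 0 1; -0.038 0.0055 0 0 0 0 1"}}

```text
time_s: 16.2
ee_pos: [0.5343, 0.015, 0.1328]
orientation: [3.14, -0.005, 1.57]
ft_force: [5.8, 8.9, -4.8]
opening: 0.0203
gripper_force: 30.0
```

Emit:
{"fn": "play_rows", "kwargs": {"deltas": "-0.0065 0.0045 0 0 0 0 1; -0.012 0.01 0 0 0 0 1; -0.0165 0.016 0 0 0 0 1; -0.0205 0.023 0 0 0 0 1; -0.023 0.0305 0 0 0 0 1"}}

```text
time_s: 16.7
ee_pos: [0.5618, -0.0085, 0.1326]
orientation: [-3.136, -0.004, 1.57]
ft_force: [-3.5, 4.9, 4.6]
opening: 0.0199
gripper_force: 30.0
```

Emit:
{"fn": "play_rows", "kwargs": {"deltas": "-0.0015 0.0075 0 0 0 0 1; -0.0015 0.0155 0 0 0 0 1; -0.0005 0.0235 0 0 0 0 1; 0.002 0.031 0 0 0 0 1; 0.0055 0.038 0 0 0 0 1"}}

```text
time_s: 17.2
ee_pos: [0.5999, -0.0063, 0.1327]
orientation: [-3.136, 0.003, 1.571]
ft_force: [-2.6, -6.9, 3.5]
opening: 0.0197
gripper_force: 30.0
```

Emit:
{"fn": "play_rows", "kwargs": {"deltas": "0.0045 0.0065 0 0 0 0 1; 0.01 0.012 0 0 0 0 1; 0.016 0.0165 0 0 0 0 1; 0.023 0.0205 0 0 0 0 1; 0.0305 0.023 0 0 0 0 1"}}

```text
time_s: 17.7
ee_pos: [0.6259, 0.0233, 0.1328]
orientation: [3.14, 0.004, 1.571]
ft_force: [6.2, -7.6, -3.9]
opening: 0.0198
gripper_force: 30.0
```

Emit:
{"fn": "play_rows", "kwargs": {"deltas": "0 0 0 0 0 0 1; 0 0 0 0 0 0 1; 0 0 0 0 0 0 1; 0 0 0 0 0 0 1; 0 0 0 0 0 0 1"}}

```text
time_s: 18.2
ee_pos: [0.6263, 0.0246, 0.1328]
orientation: [3.139, 0.001, 1.571]
ft_force: [7.1, -4.8, -3.4]
opening: 0.0201
gripper_force: 30.0
```

```bash
python3 - <<'E'
import numpy as np
from scipy.optimize import least_squares
from workcell import arm
Q=np.array([.622,.0631,.59,.0873,.551,.0805,.5296,.0499,.535,.0137,.5629,-.009,.6021,-.0054,.6268,.0258,.6213,.0647,.5894,.0876,.5514,.0809,.5299,.051,.5343,.015,.5618,-.0085]).reshape(-1,2)
r=least_squares(lambda p:np.hypot(*(Q-p[:2]).T)-p[2],[.579,.037,.05]).x;print(r,np.round((np.hypot(*(Q-r[:2]).T)-r[2])*1e3,1))
s=arm.sense();d=s["ee_pos"][:2]-r[:2];print(s["ee_pos"],np.degrees(np.arctan2(d[1],d[0])),np.hypot(*d),s["ft_force"],s["orientation"])
for n in("side",):
    f=arm.grab_frame(n);cv=__import__("cv2");cv.imwrite("pics/s3.png",cv.resize(f["frame"][100:300,240:440],None,fx=3,fy=3))
E
```

```text
[0.57840677 0.03867598 0.05006639] [-0.1 -0.1 -0.1  0.   0.   0.1 -0.   0.   0.1  0.1  0.1 -0.  -0.  -0.1]
[0.62634039 0.02462771 0.13282828] -16.334673931164033 0.04994983167386688 [ 7.14689975 -4.76802227 -3.39153932] [3.13890618e+00 1.32046658e-03 1.57081122e+00]
```

View pics/s3.png

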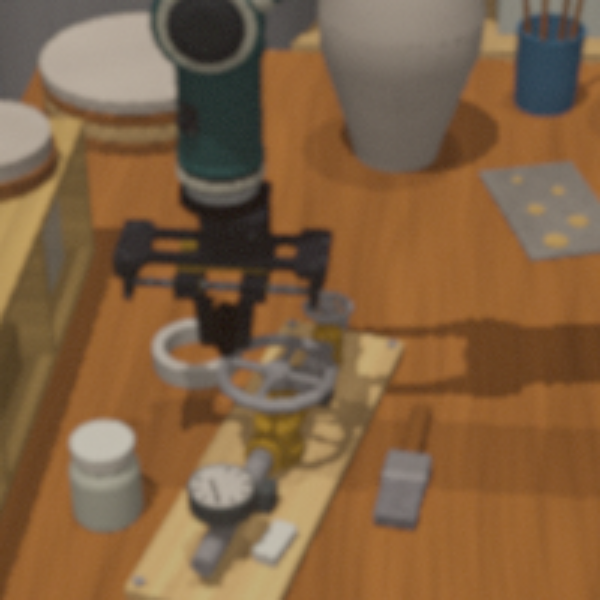

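The fingers still hold the handle, at crop pixel about (222,325), and nothing around it has moved. The wheel is about 2° short of two turns, so I'll nudge it.

Emit:
{"fn": "play_rows", "kwargs": {"deltas": "0.002 0.0005 0 0 0 0 1; 0.002 0.0005 0 0 0 0 1; 0.002 0.0005 0 0 0 0 1; 0.002 0.0005 0 0 0 0 1; 0.002 0.0005 0 0 0 0 1"}}

```text
time_s: 18.75
ee_pos: [0.6267, 0.026, 0.1328]
orientation: [3.139, 0.002, 1.571]
ft_force: [7.4, -5.9, -3.3]
opening: 0.02
gripper_force: 30.0
```

Emit:
{"fn": "play_rows", "kwargs": {"deltas": "0 0 0 0 0 0 1; 0 0 0 0 0 0 1; 0 0 0 0 0 0 1; 0 0 0 0 0 0 1; 0 0 0 0 0 0 1"}}

```text
time_s: 19.25
ee_pos: [0.6267, 0.0261, 0.1328]
orientation: [3.139, 0.002, 1.571]
ft_force: [7.8, -5.4, -3.7]
opening: 0.0203
gripper_force: 30.0
```

Emit:
{"fn": "play_rows", "kwargs": {"deltas": "0.0006 0 0 0 0 0 1; 0.0006 0 0 0 0 0 1; 0.0006 0 0 0 0 0 1; 0.0006 0 0 0 0 0 1; 0.0006 0 0 0 0 0 1"}}

```text
time_s: 19.75
ee_pos: [0.6268, 0.0264, 0.1328]
orientation: [3.139, 0.003, 1.571]
ft_force: [8.4, -6.7, -4.1]
opening: 0.0203
gripper_force: 30.0
```

Emit:
{"fn": "play_rows", "kwargs": {"deltas": "0 0 0 0 0 0 1; 0 0 0 0 0 0 1; 0 0 0 0 0 0 1; 0 0 0 0 0 0 1; 0 0 0 0 0 0 1"}}

```text
time_s: 20.25
ee_pos: [0.6268, 0.0264, 0.1328]
orientation: [3.139, 0.003, 1.571]
ft_force: [7.5, -6.1, -5.5]
opening: 0.0201
gripper_force: 30.0
```

At -14.2°, the wheel matches the stop angle (-14.1° to -14.7°). It is at rest and still held.

```bash
python3 -c "
from workcell import arm
s=arm.sense();print(s['ee_pos'],s['qvel'].round(3));print(arm.sign_off())"
```

```text
[0.62682966 0.02639717 0.13283497] [-0.     0.001  0.     0.003 -0.    -0.001]
the job is handed in; nothing more can be done
None
```

I cranked the large valve shut against its stop, then backed it off two full turns, to within about half a degree by the arm's own readings. I handed the job in at about 20 s, with the wheel at rest and the handle still gripped.

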